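Stamp a bell in the hand press and hold the slide out for unloading

TASK

The small brass bell stands in the nest on the hand press's sprung slide, under the stamping die. Pull the press lever down to its stop to stamp the bell and let the lever come all the way back up, and only then draw the slide out by its knob until the line on the slide is level with the pointer on the guide, with the bell still sitting in its nest. Finish while holding the slide there against its spring, so that the bell can be lifted off: do not let go, and leave the other things on the bench where they lie.

Things in the scene. Friction and masses are not known exactly. Their poses are not given: they have to be found in the camera images.
- press: the hand lever press, bolted to the bench: dark green C-frame, 285 x 165 mm foot, 250 mm tall (ram top up to 296 mm). Origin on the bench surface under the ram's axis; x points to the back of the press, so -x is its front, the way the slide is drawn; y to the left seen from the front (looking along +x), z up. The head spans x -26 to 147 mm, y -35 to 35 mm, z 173 to 250 mm; the foot spans x -120 to 165 mm, 28 mm thick
- lever (a joint): angle of the press lever (rad): 0 up at rest, 1.0 down on its stop. It turns about the pinion axis, which runs along the press's y through x 28 mm, z 212 mm of the press; as the joint grows the ball swings to the front and down. A spring brings it back; the ball needs about 4 N at rest, rising to about 9 N at the stop. The ram with the die comes down 20 mm as the lever swings
- lever_ball (a point): centre of the round black ball grip, 35 mm diameter, at the lever's end, 150 mm from the pinion axis on a 13 mm rod, at y -70 mm of the press (right side). At angle q the ball is at x = 28 - 150 cos(0.908 - q), z = 212 + 150 sin(0.908 - q) mm of the press: 330 mm above the bench at rest, 198 mm at the stop
- slide: steel slide running in the guide under the ram, 96 mm wide, with the nest ring (76 mm outside, 9 mm high) on it. Origin on its underside, 29 mm above the bench, below the nest's centre; axes as the press's. With the slide home (fully in) it coincides with the press's x and y; it can be drawn along the press's -x by up to 95 mm. Its spring pulls it home with about 5 N at home and 14 N at 80 mm out, and no catch keeps it out
- slide_knob (a point): grasp point on the upright black knob on the slide's front tongue, 155 mm in front of the nest's centre, 77 mm above the bench. The knob is turned: 22 mm diameter at this height, widening to 30 mm above, foot at 43 mm and top at 99 mm above the bench; free all round
- slide_line (a point): left end of the dark 3.5 mm wide line cut across the slide's top face (a 14 mm dash at each edge), at the slide's left edge, 30 mm in front of the nest's centre; the point is given at the pointer's height, 47 mm above the bench (the slide's top face is at 43 mm)
- pointer_tip (a point): tip of the small steel index pointer (14 x 23 mm, 10 mm high, tapering to the tip) clamped on top of the left guide strip, pointing across at the slide's left edge, 47 mm above the bench; fixed. It is set 48 to 78 mm in front of where the line is with the slide home. Axes as the press's: the slide is at the mark when line and tip have the same x along the press
- bell: small brass bell, mouth down in the nest ring: 61 mm mouth, 62 mm tall, loose, about 0.35 kg. Origin at the centre of its mouth, 43 mm above the bench; z up through its crown
- spare_bell: bystander: a second, slightly larger brass bell (70 mm mouth, 71 mm tall) standing on the bench left of the press. Origin at the centre of its underside
- pliers: bystander: combination pliers lying flat right of the press, 190 mm long, 20 mm high. Origin under the pivot, x towards the jaws
- file: bystander: flat file lying left of the press, 310 mm long, 23 mm high. Origin on the bench below its middle, x towards the tip, wooden handle at the other end
- red_plate: bystander: drilled plate 85 x 55 x 12 mm lying to the left of the slide's knob. Origin at the centre of its underside
There are look-alikes about, which are no part of the job. Leave any blue look-alike of the bell alone.

How it is judged:
By the outcome, as a careful person would: the job done as asked, in the order asked, and still so for the second after the job is handed in, while the arm keeps its last pose, push and grip.
It also fails if it takes over 61 s, if anything falls off the work surface, if the arm or the gripper's body presses on something with over 40 N, if the wrist force passes 120 N, or if a joint passes its speed limit or range.

ROBOT

A 6-joint arm with a two-finger parallel gripper is mounted at the origin on the work surface. World frame = base frame: x ahead of the robot, y to its left, z up, the work surface at z = 0. Lengths are in m, angles in rad, forces in N, time in s.
With the tool pointing down it reaches from about 0.425 to 0.925 m from the base axis. Payload 12.5 kg.
Tool frame: the origin (TCP) lies between the finger pads; the fingertips stand env.tcp_to_tips ahead of it and the grasp point (between the pads) is the TCP (env.tcp_to_tips is the distance from the TCP to the fingertips, in m); z points along the fingers, y is the line along which they close (so a half turn about z gives the same grasp; the last joint's range is limited). The gripper opens to 85 mm and grips with 20 to 120 N. Pads are 22 mm wide; open, the fingers measure 114 mm over their backs; the gripper's body (76 mm by 85 mm) begins 54 mm behind the grasp point. The pads swing forward as they close: fully open they stand 13 mm farther back than shut.
Start: joints at [1.024, 0.491, 1.559, -0, 1.092, -0.106], TCP at [0.267, 0.565, 0.25] pointing down, gripper open.
Joint ranges: [-3.1, 3.1], [-0.84, 2.19], [0.05, 2.79], [-1.13, 4.28], [0.06, 2.93], [-2.69, 2.69]. Speed limits (rad/s): [2.22, 2.22, 2.79, 3.14, 3.14, 3.14].

INTERFACE

Orientations are given as a unit quaternion [x, y, z, w].
In Python, from bench import env, vision, workorder, find_in gives the robot as it stands.
- The arm moves only by the shell command python3 -m jog 'ROWS' [OPENING] [FORCE]. ROWS is JSON, a list of rows, each an object of numbers: "tx", "ty", "tz": the shift along the world's x, y, z in cm; "rx", "ry", "rz": the turn, a rotation vector about the world's x, y, z in degrees. A call has 1 to 12 rows; each row is the pose to reach, as a shift and turn from the pose commanded when the call began; what a row does not reach only later rows make up. A row lasts 1/10 s, in which the tool goes at most 50 mm and 8.59 degrees, less where a joint would pass 70% of its speed; a pose out of reach is approached as far as the arm can. A call with a gripper value outside its range is refused whole. OPENING is the gripper command: -1 is fully open, 1 is shut, values between are in proportion, set as the call begins (- or left out, the last holds). The fingers move at their own pace and stop on an object; FORCE is the grip in N (left out, the last holds). Time passes only in rows, so rows that repeat a pose let the fingers close. It gives the time, the measured TCP pose, the force, the opening and the grip force at its end, in the units of the state.
- env.get_state(): the state, without advancing time (a new reading comes with each control period).
- vision.camera(name): name is "scene" or "top" or "wrist"; returns the picture (384x512x3 uint8, red, green, blue); there is no depth.
- vision.camera_params(name): a dict with "mtx" (3x3 intrinsics, pixels), "rvec" (rotation vector, rad) and "tvec" (3), from world to camera coordinates, as OpenCV has them. Camera axes: x right, y down, z forward; pixel columns grow to the right and rows downward; lengths in m; the calibration is good to about 2 mm. A picture is of the moment at which its call begins: read the wrist's pose just before it. camera_params takes no time and is no camera call; for the wrist camera it gives the pose at the moment of the call.
- workorder.hand_in(): hands the job in; it is judged then, once.
Trained networks look in the newest picture that a camera, given by its name, has taken for a name from the list of things; names that differ only in an ending like _2 or _b are one class to them, and where a whole thing is asked for, a point or a joint stands for the part that bears it (a point fixed in the world has none). Each returns a list of dicts, best first, with "conf" (0 to 1); they miss things now and then, are a little off and sometimes report something else, mostly with a low value. They report only what shows in the picture. A call takes as long as a camera call. They do not tell look-alikes from the thing itself.
- find_in(camera, name): "xyz" ([x, y, z] in m, in world coordinates, good to about 4 mm: the middle of the surface that is visible of it).
The state is a dict: "clock": time; "joints": joint angles; "dq": joint speeds; "tau": joint torques, N m; "ee_pos": TCP position; "ee_rot": TCP orientation; "wrist_force": force on the tool from outside, world axes, zero at the start; "wrist_torque": the same for the moment, N m; "width": finger opening in m; "grip_force": force on a finger pad.
Only numpy, scipy, OpenCV 4.12 (cv2) and the standard library are available. Lean on these libraries where they do the work, as an engineer would, in place of code of your own. Each camera call takes 0.05 s, during which the arm holds its last target. There are 200 camera calls.

## Working session

There is one attempt and no reset: what is moved stays moved. The work goes in short steps, Python scripts to look and compute and a shell command to move; the robot and the scene stay as the last step left them, time stands still between calls to the robot, and variables do not carry over. Pictures are saved under pics/ and viewed, at most 10 in all, crops included, and the job is handed in when it is done.

```bash
mkdir -p pics; ls; python3 - <<'E'
from bench import env, vision, workorder, find_in
import cv2
for c in ("scene","top"):
    im=vision.camera(c); cv2.imwrite(f"pics/{c}0.png",cv2.resize(im[...,::-1],(800,600)))
    for n in ("press","lever_ball","slide_knob","slide_line","pointer_tip","bell","spare_bell","red_plate"):
        print(c,n,[([round(float(v),3) for v in d["xyz"]],round(d["conf"],2)) for d in find_in(c,n)][:3])
s=env.get_state();print(s["clock"],s["ee_pos"],s["ee_rot"],env.tcp_to_tips)
E
```

```text
pics
scene press [([0.675, 0.143, 0.071], 0.73)]
scene lever_ball [([0.689, 0.09, 0.283], 0.82)]
scene slide_knob [([0.6, 0.1, 0.042], 0.65)]
scene slide_line [([0.596, 0.106, 0.039], 0.91), ([0.686, 0.09, 0.282], 0.2)]
scene pointer_tip [([0.524, 0.119, 0.049], 0.39)]
scene bell [([0.591, 0.448, 0.032], 0.88), ([0.651, 0.141, 0.065], 0.79), ([0.664, 0.4, 0.044], 0.73)]
scene spare_bell [([0.566, 0.247, 0.045], 0.89), ([0.44, 0.122, 0.014], 0.34), ([0.677, 0.141, 0.073], 0.33)]
scene red_plate [([0.439, 0.122, 0.011], 0.89)]
top press [([0.649, 0.159, 0.053], 0.7)]
top lever_ball [([0.685, 0.092, 0.286], 0.56)]
top slide_knob [([0.595, 0.099, 0.044], 0.72), ([0.687, 0.096, 0.285], 0.66)]
top slide_line [([0.595, 0.099, 0.043], 0.86)]
top pointer_tip [([0.532, 0.121, 0.054], 0.51)]
top bell [([0.661, 0.406, 0.031], 0.72), ([0.578, 0.454, 0.031], 0.57)]
top spare_bell [([0.559, 0.262, 0.034], 0.62)]
top red_plate [([0.441, 0.126, 0.014], 0.96)]
0.9 [0.26663949 0.56528298 0.25034917] [ 2.18634791e-01  9.75806755e-01  6.31279512e-05 -3.82113563e-06] 0.019
```

View pics/scene0.png

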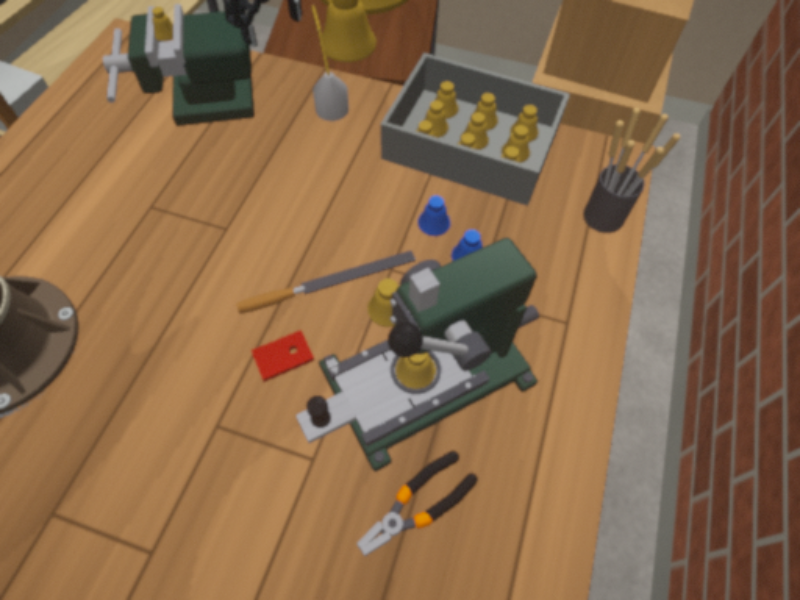

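View pics/top0.png

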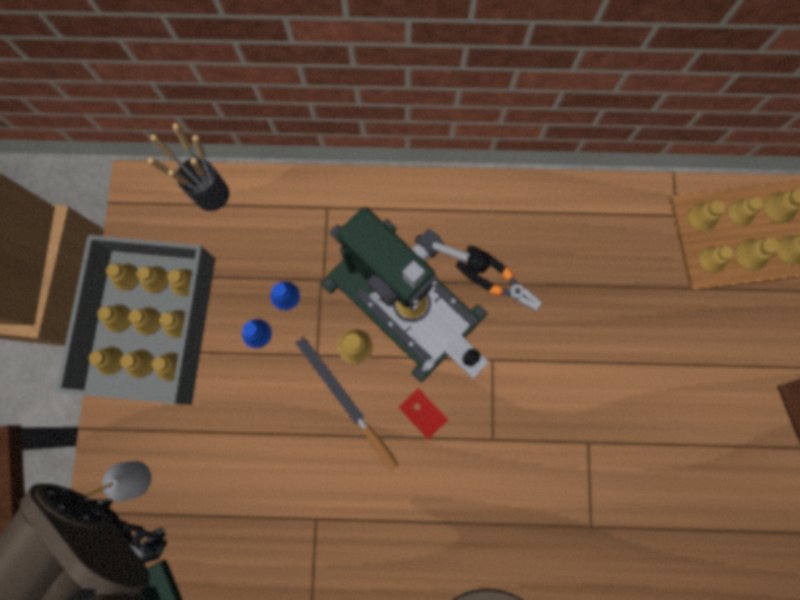

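The scene view shows the knob at (318,402), the ball at (405,340) and the ram top at (424,276). The pointer is on the left guide strip near (331,366). The top view shows the knob at (473,357), the ball at (478,260) and the ram at (413,271). Next I fit the press pose from these points.

```bash
cat > h.py <<'E'
import numpy as np, cv2
from scipy.optimize import least_squares
from bench import env, vision, workorder, find_in
def proj(P,P0):
    return cv2.projectPoints(np.array(P,float).reshape(-1,3),P0["rvec"],P0["tvec"],P0["mtx"],None)[0][:,0]
def ray(px,z,P0):
    R=cv2.Rodrigues(np.array(P0["rvec"],float))[0];t=np.array(P0["tvec"],float).ravel()
    c=-R.T@t;d=R.T@np.linalg.solve(P0["mtx"],[px[0],px[1],1]);return c+d*(z-c[2])/d[2]
def W(p,m):
    c,s=np.cos(p[2]),np.sin(p[2]);m=np.array(m,float).reshape(-1,3)/1000
    return np.c_[p[0]+c*m[:,0]-s*m[:,1],p[1]+s*m[:,0]+c*m[:,1],m[:,2]]
E
python3 - <<'E'
from h import *
m=[[-64.3,-70,330],[-155,0,99],[0,0,296]]
obs={"scene":[(405,340),(318,402),(424,276)],"top":[(478,260),(473,357),(414,271)]}
K={c:vision.camera_params(c) for c in obs}
f=lambda p:np.concatenate([(proj(W(p,m),K[c])-np.array(o)/1.5625).ravel() for c,o in obs.items()])
best=min((least_squares(f,[.65,.15,a],loss="soft_l1") for a in (0,1.5,-1.5,3,.7)),key=lambda r:r.cost)
p=best.x;print(p,np.degrees(p[2]),best.fun.round(1))
print(W(p,m+[[0,0,0],[-155,0,77],[-30,48,47]]).round(3))
for c in K:print(c,(proj(W(p,[[-30,48,47],[-78,48,47],[-108,48,47],[-120,82,28],[-120,-82,28],[165,82,28]]),K[c])*1.5625).round())
for c,px in (("scene",(331,366)),): 
  w=ray(np.array(px)/1.5625,.05,K[c]);print("pointer",w)
E
```

```text
[0.6483764  0.15504904 0.82387645] 47.20464328648138 [ 0.  -0.8 -1.2  0.9  0.3  1.4 -0.1  0.9 -0.3 -1.1 -0.6 -0.2]
[[0.656 0.06  0.33 ]
 [0.543 0.041 0.099]
 [0.648 0.155 0.296]
 [0.648 0.155 0.   ]
 [0.543 0.041 0.077]
 [0.593 0.166 0.047]]
scene [[382. 351.]
 [354. 365.]
 [336. 374.]
 [320. 364.]
 [369. 459.]
 [478. 289.]]
top [[405. 331.]
 [423. 348.]
 [434. 359.]
 [426. 377.]
 [484. 317.]
 [323. 277.]]
pointer [0.52926938 0.11705892 0.05      ]
```

```bash
python3 -m jog '[{"tz":5,"rz":-8},{"tz":10,"rz":-16},{"tz":15,"rz":-24},{"tx":3,"ty":-4,"tz":17,"rz":-32},{"tx":6,"ty":-8,"tz":17,"rz":-40},{"tx":9,"ty":-12,"tz":17,"rz":-48},{"tx":12,"ty":-16,"tz":17,"rz":-56},{"tx":15,"ty":-20,"tz":17,"rz":-64},{"tx":18,"ty":-24,"tz":17,"rz":-72},{"tx":21,"ty":-28,"tz":17,"rz":-80},{"tx":24,"ty":-32,"tz":17,"rz":-88},{"tx":27,"ty":-36,"tz":17,"rz":-96}]' -1
```

```text
$[0]: bad value
```

```bash
python3 -m jog '[{"tx":0,"ty":0,"tz":5,"rx":0,"ry":0,"rz":-8},{"tx":0,"ty":0,"tz":10,"rx":0,"ry":0,"rz":-16},{"tx":0,"ty":0,"tz":15,"rx":0,"ry":0,"rz":-24},{"tx":3,"ty":-4,"tz":17,"rx":0,"ry":0,"rz":-32},{"tx":6,"ty":-8,"tz":17,"rx":0,"ry":0,"rz":-40},{"tx":9,"ty":-12,"tz":17,"rx":0,"ry":0,"rz":-48},{"tx":12,"ty":-16,"tz":17,"rx":0,"ry":0,"rz":-56},{"tx":15,"ty":-20,"tz":17,"rx":0,"ry":0,"rz":-64},{"tx":18,"ty":-24,"tz":17,"rx":0,"ry":0,"rz":-72},{"tx":21,"ty":-28,"tz":17,"rx":0,"ry":0,"rz":-80},{"tx":24,"ty":-32,"tz":17,"rx":0,"ry":0,"rz":-88},{"tx":27,"ty":-36,"tz":17,"rx":0,"ry":0,"rz":-96}]' -1
```

```text
clock: 2.1
ee_pos: [0.5354, 0.2063, 0.4206]
ee_rot: [0.873, 0.488, 0.0, 0.0]
wrist_force: [0.6, 1.1, 0.8]
width: 0.0855
grip_force: 0.0
```

```bash
python3 -m jog '[{"tx":3,"ty":-3.6,"tz":0,"rx":0,"ry":0,"rz":-4},{"tx":6,"ty":-7.2,"tz":0,"rx":0,"ry":0,"rz":-8},{"tx":9,"ty":-11,"tz":0,"rx":0,"ry":0,"rz":-11.5},{"tx":12,"ty":-14.6,"tz":0,"rx":0,"ry":0,"rz":-11.5},{"tx":12,"ty":-14.6,"tz":0,"rx":0,"ry":0,"rz":-11.5},{"tx":12,"ty":-14.6,"tz":0,"rx":0,"ry":0,"rz":-11.5}]' -1
python3 - <<'E'
from h import *
s=env.get_state();print(s["ee_pos"],s["ee_rot"],s["joints"])
K=vision.camera_params("wrist");im=vision.camera("wrist")
cv2.imwrite("pics/w1.png",cv2.resize(im[...,::-1],(800,600)))
p=[.6484,.1550,.8239]
print((proj(W(p,[[-64.3,-70,330],[0,0,296],[-155,0,99],[-30,48,43],[-108,48,47]]),K)*1.5625).round())
for n in ("lever_ball","slide_knob","pointer_tip","slide_line"):
  print(n,[(d["xyz"],d["conf"]) for d in find_in("wrist",n)][:2])
E
```

```text
clock: 2.7
ee_pos: [0.6547, 0.0614, 0.4196]
ee_rot: [0.917, 0.4, -0.001, -0.0]
wrist_force: [-0.1, 0.1, -0.8]
width: 0.0853
grip_force: 0.0
[0.65474475 0.06136334 0.41956115] [ 9.16531079e-01  3.99963012e-01 -5.20938257e-04 -3.13355203e-04] [-6.98508309e-03  4.35976322e-01  1.20754250e+00  1.49645208e-04
  1.49928048e+00  7.40847320e-01]
[[400. 320.]
 [272. 189.]
 [333. 337.]
 [294. 215.]
 [297. 283.]]
lever_ball [([0.675, 0.0792, 0.2971], 0.95)]
slide_knob [([0.589, 0.0969, 0.0432], 0.74)]
pointer_tip []
slide_line [([0.5963, 0.0903, 0.0404], 0.92), ([0.6749, 0.0811, 0.2964], 0.18)]
```

View pics/w1.png

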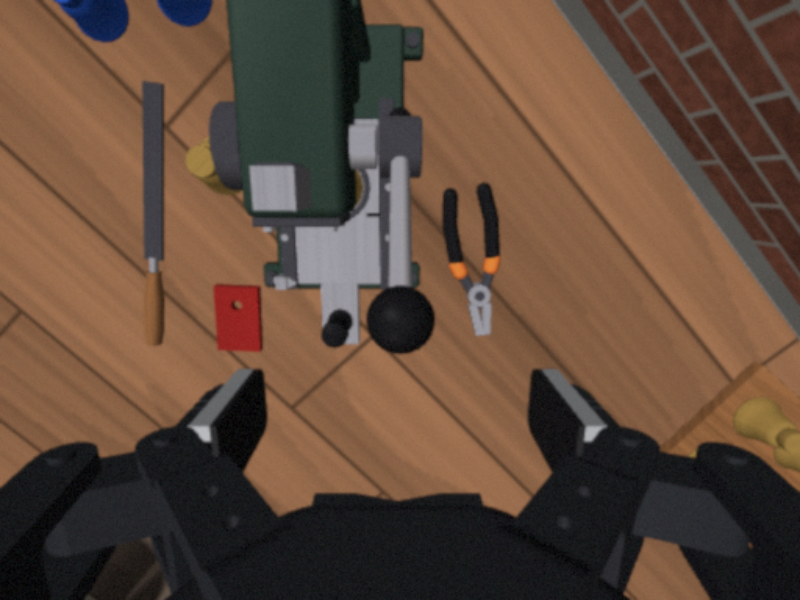

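The wrist view shows the ball at (400,320), exactly where predicted, and the knob matches too. I'll descend and grip.

```bash
python3 -m jog '[{"tx":0.1,"ty":-0.1,"tz":-3,"rx":0,"ry":0,"rz":0},{"tx":0.1,"ty":-0.1,"tz":-6,"rx":0,"ry":0,"rz":0},{"tx":0.1,"ty":-0.1,"tz":-8.7,"rx":0,"ry":0,"rz":0},{"tx":0.1,"ty":-0.1,"tz":-8.7,"rx":0,"ry":0,"rz":0}]' -1
python3 -m jog '[{"tx":0,"ty":0,"tz":0,"rx":0,"ry":0,"rz":0},{"tx":0,"ty":0,"tz":0,"rx":0,"ry":0,"rz":0},{"tx":0,"ty":0,"tz":0,"rx":0,"ry":0,"rz":0},{"tx":0,"ty":0,"tz":0,"rx":0,"ry":0,"rz":0},{"tx":0,"ty":0,"tz":0,"rx":0,"ry":0,"rz":0},{"tx":0,"ty":0,"tz":0,"rx":0,"ry":0,"rz":0},{"tx":0,"ty":0,"tz":0,"rx":0,"ry":0,"rz":0},{"tx":0,"ty":0,"tz":0,"rx":0,"ry":0,"rz":0}]' 1 50
python3 - <<'E'
import numpy as np
for q in np.linspace(0,1,11):
  a=.908-q;dx=-150*np.cos(a)+150*np.cos(.908);dz=150*np.sin(a)-150*np.sin(.908)
  print(round(q,1),(np.array([dx*.679,dx*.734,dz])/10).round(1))
E
```

```text
clock: 3.35
ee_pos: [0.6542, 0.062, 0.3303]
ee_rot: [0.916, 0.401, -0.003, -0.001]
wrist_force: [0.3, 0.6, 0.2]
width: 0.0854
grip_force: 0.0
clock: 4.15
ee_pos: [0.6562, 0.0607, 0.3351]
ee_rot: [0.916, 0.401, 0.002, 0.001]
wrist_force: [2.0, -2.0, 4.8]
width: 0.0326
grip_force: 49.2
0.0 [0. 0. 0.]
0.1 [-0.8 -0.8 -1. ]
0.2 [-1.5 -1.6 -2.1]
0.3 [-2.1 -2.3 -3.3]
0.4 [-2.6 -2.8 -4.5]
0.5 [-3.1 -3.3 -5.9]
0.6 [-3.4 -3.7 -7.3]
0.7 [-3.7 -4.  -8.7]
0.8 [ -3.9  -4.2 -10.2]
0.9 [ -3.9  -4.2 -11.7]
1.0 [ -3.9  -4.2 -13.2]
```

```bash
python3 -m jog '[{"tx":-0.4,"ty":-0.4,"tz":-0.5,"rx":0,"ry":0,"rz":0},{"tx":-0.8,"ty":-0.8,"tz":-1,"rx":0,"ry":0,"rz":0},{"tx":-1.5,"ty":-1.6,"tz":-2.1,"rx":0,"ry":0,"rz":0},{"tx":-2.1,"ty":-2.3,"tz":-3.3,"rx":0,"ry":0,"rz":0},{"tx":-2.6,"ty":-2.8,"tz":-4.5,"rx":0,"ry":0,"rz":0},{"tx":-3.1,"ty":-3.3,"tz":-5.9,"rx":0,"ry":0,"rz":0},{"tx":-3.4,"ty":-3.7,"tz":-7.3,"rx":0,"ry":0,"rz":0},{"tx":-3.7,"ty":-4,"tz":-8.7,"rx":0,"ry":0,"rz":0},{"tx":-3.9,"ty":-4.2,"tz":-10.2,"rx":0,"ry":0,"rz":0},{"tx":-3.9,"ty":-4.2,"tz":-11.7,"rx":0,"ry":0,"rz":0},{"tx":-3.9,"ty":-4.2,"tz":-11.7,"rx":0,"ry":0,"rz":0},{"tx":-3.9,"ty":-4.2,"tz":-11.7,"rx":0,"ry":0,"rz":0}]'
```

```text
clock: 5.35
ee_pos: [0.6175, 0.0191, 0.2178]
ee_rot: [0.916, 0.401, 0.002, 0.001]
wrist_force: [1.3, -0.9, 8.8]
width: 0.0321
grip_force: 59.4
```

```bash
python3 -m jog '[{"tx":0,"ty":0,"tz":-0.5,"rx":0,"ry":0,"rz":0},{"tx":0,"ty":0,"tz":-1,"rx":0,"ry":0,"rz":0},{"tx":0,"ty":0,"tz":-1.5,"rx":0,"ry":0,"rz":0},{"tx":0,"ty":0,"tz":-1.8,"rx":0,"ry":0,"rz":0},{"tx":0,"ty":0,"tz":-1.8,"rx":0,"ry":0,"rz":0}]'
python3 -m jog '[{"tx":0,"ty":0,"tz":-0.2,"rx":0,"ry":0,"rz":0},{"tx":0,"ty":0,"tz":-0.4,"rx":0,"ry":0,"rz":0},{"tx":0,"ty":0,"tz":-0.4,"rx":0,"ry":0,"rz":0},{"tx":0,"ty":0,"tz":-0.4,"rx":0,"ry":0,"rz":0}]'
```

```text
clock: 5.85
ee_pos: [0.618, 0.0195, 0.2002]
ee_rot: [0.916, 0.401, 0.002, 0.001]
wrist_force: [2.9, 3.1, 10.0]
width: 0.0324
grip_force: 60.7
clock: 6.25
ee_pos: [0.618, 0.0195, 0.1965]
ee_rot: [0.916, 0.4, 0.003, 0.001]
wrist_force: [1.2, 2.1, 9.7]
width: 0.0327
grip_force: 61.2
```

```bash
python3 -m jog '[{"tx":0,"ty":0,"tz":-0.2,"rx":0,"ry":0,"rz":0},{"tx":0,"ty":0,"tz":-0.4,"rx":0,"ry":0,"rz":0},{"tx":0,"ty":0,"tz":-0.4,"rx":0,"ry":0,"rz":0}]'
python3 -m jog '[{"tx":0,"ty":0,"tz":-0.2,"rx":0,"ry":0,"rz":0},{"tx":0,"ty":0,"tz":-0.4,"rx":0,"ry":0,"rz":0},{"tx":0,"ty":0,"tz":-0.4,"rx":0,"ry":0,"rz":0}]'
python3 - <<'E'
from h import *
K=vision.camera_params("scene");im=vision.camera("scene")
c=im[170:300,180:350];cv2.imwrite("pics/s2.png",cv2.resize(c[...,::-1],None,fx=4.5,fy=4.5,interpolation=2))
p=[.6484,.1550,.8239]
print(((proj(W(p,[[28-150*np.cos(.092),-70,198],[28-150*np.cos(.008),-70,213]]),K)-[180,170])*4.5).round())
E
```

```text
clock: 6.55
ee_pos: [0.6178, 0.0193, 0.1924]
ee_rot: [0.916, 0.4, 0.002, 0.001]
wrist_force: [-0.5, 0.4, 11.3]
width: 0.0325
grip_force: 61.7
clock: 6.85
ee_pos: [0.618, 0.0193, 0.1911]
ee_rot: [0.916, 0.4, 0.003, 0.001]
wrist_force: [-7.8, 1.5, 33.0]
width: 0.0326
grip_force: 63.3
[[223. 419.]
 [220. 407.]]
```

View pics/s2.png

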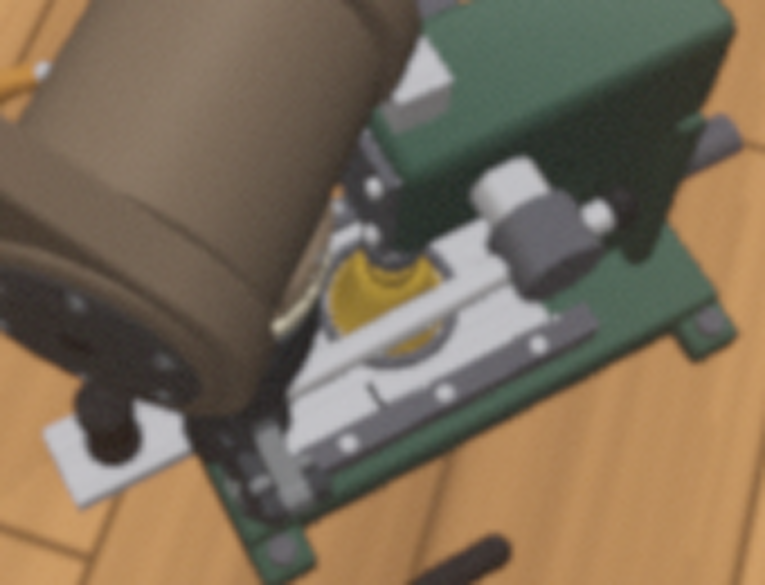

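The force jumped to 33 N with the rod level and the die on the crown, so the lever is on its stop. Now I ride it back up along the same arc.

```bash
python3 -m jog '[{"tx":0,"ty":0,"tz":1.2,"rx":0,"ry":0,"rz":0},{"tx":0,"ty":0,"tz":2.8,"rx":0,"ry":0,"rz":0},{"tx":0,"ty":0,"tz":4.2,"rx":0,"ry":0,"rz":0},{"tx":0.2,"ty":0.2,"tz":5.8,"rx":0,"ry":0,"rz":0},{"tx":0.5,"ty":0.5,"tz":7.2,"rx":0,"ry":0,"rz":0},{"tx":0.8,"ty":0.9,"tz":8.7,"rx":0,"ry":0,"rz":0},{"tx":1.3,"ty":1.4,"tz":10,"rx":0,"ry":0,"rz":0},{"tx":1.8,"ty":1.9,"tz":11.3,"rx":0,"ry":0,"rz":0},{"tx":2.4,"ty":2.6,"tz":12.5,"rx":0,"ry":0,"rz":0},{"tx":3.1,"ty":3.4,"tz":13.7,"rx":0,"ry":0,"rz":0},{"tx":3.9,"ty":4.2,"tz":14.6,"rx":0,"ry":0,"rz":0},{"tx":3.9,"ty":4.2,"tz":14.6,"rx":0,"ry":0,"rz":0}]'
```

```text
clock: 8.1
ee_pos: [0.6548, 0.0594, 0.3309]
ee_rot: [0.916, 0.4, -0.003, 0.0]
wrist_force: [-1.7, -11.9, -9.1]
width: 0.0321
grip_force: 74.3
```

```bash
python3 -m jog '[{"tx":0,"ty":0,"tz":0,"rx":0,"ry":0,"rz":0},{"tx":0,"ty":0,"tz":0,"rx":0,"ry":0,"rz":0},{"tx":0,"ty":0,"tz":0,"rx":0,"ry":0,"rz":0},{"tx":0,"ty":0,"tz":0,"rx":0,"ry":0,"rz":0},{"tx":0,"ty":0,"tz":0,"rx":0,"ry":0,"rz":0},{"tx":0,"ty":0,"tz":0,"rx":0,"ry":0,"rz":0}]' -1
python3 -m jog '[{"tx":0,"ty":0,"tz":3,"rx":0,"ry":0,"rz":0},{"tx":0,"ty":0,"tz":7,"rx":0,"ry":0,"rz":0},{"tx":-4,"ty":-1,"tz":7,"rx":0,"ry":0,"rz":0},{"tx":-8,"ty":-2,"tz":7,"rx":0,"ry":0,"rz":0},{"tx":-11.3,"ty":-2,"tz":7,"rx":0,"ry":0,"rz":0},{"tx":-15,"ty":-3,"tz":7,"rx":0,"ry":0,"rz":0},{"tx":-15,"ty":-3,"tz":7,"rx":0,"ry":0,"rz":0}]' -1
python3 - <<'E'
from h import *
p=[.6484,.1550,.8239]
for c in ("wrist","scene"):
  K=vision.camera_params(c);im=vision.camera(c)
  if c=="wrist": cv2.imwrite("pics/w3.png",cv2.resize(im[...,::-1],(800,600)))
  else: cv2.imwrite("pics/s3.png",cv2.resize(im[170:300,180:350][...,::-1],None,fx=4.5,fy=4.5,interpolation=2))
  q=proj(W(p,[[-64.3,-70,330],[-155,0,99],[-30,48,43],[-108,48,47],[-98,48,47]]),K)
  print(c,(q*1.5625).round(), ((q-[180,170])*4.5).round())
  for n in ("lever_ball","slide_knob","pointer_tip","slide_line"):
    print(n,[(d["xyz"],d["conf"]) for d in find_in(c,n)][:2])
E
```

```text
clock: 8.7
ee_pos: [0.6555, 0.0613, 0.3325]
ee_rot: [0.916, 0.401, 0.0, 0.0]
wrist_force: [-0.4, 0.3, -0.4]
width: 0.0854
grip_force: 0.0
clock: 9.4
ee_pos: [0.5022, 0.0309, 0.4034]
ee_rot: [0.916, 0.401, 0.0, 0.0]
wrist_force: [1.2, -0.8, 0.8]
width: 0.0855
grip_force: 0.0
wrist [[627.  32.]
 [420. 219.]
 [372.  90.]
 [373. 170.]
 [372. 160.]] [[ 997. -673.]
 [ 400. -135.]
 [ 261. -507.]
 [ 263. -276.]
 [ 263. -305.]]
lever_ball [([0.6438, 0.0613, 0.3391], 0.92), ([0.6226, 0.1087, 0.0542], 0.52)]
slide_knob [([0.6007, 0.1037, 0.0441], 0.87)]
pointer_tip [([0.5292, 0.1211, 0.0512], 0.64)]
slide_line [([0.6018, 0.1011, 0.0417], 0.76)]
scene [[405. 339.]
 [316. 403.]
 [382. 353.]
 [336. 374.]
 [342. 371.]] [[357. 211.]
 [101. 397.]
 [291. 250.]
 [157. 312.]
 [174. 304.]]
lever_ball [([0.6881, 0.0913, 0.2835], 0.83)]
slide_knob [([0.6029, 0.0993, 0.0436], 0.91)]
pointer_tip [([0.527, 0.1177, 0.0486], 0.51), ([0.599, 0.099, 0.0435], 0.18)]
slide_line [([0.5958, 0.1046, 0.0374], 0.88), ([0.7057, -0.0184, 0.0166], 0.18)]
```

View pics/w3.png

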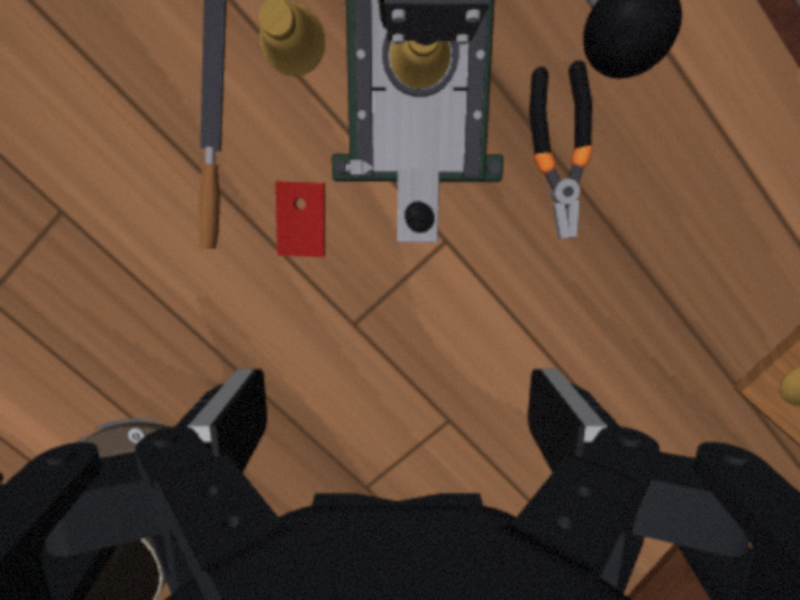

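The lever ball is back at its rest position, (632,32). The pointer tip is at (372,167) and the line's left dash is at (378,89), so the draw is about 75 mm. The knob is at (419,216), as predicted. Going to the knob.

```bash
python3 -m jog '[{"tx":2,"ty":0.5,"tz":-4,"rx":0,"ry":0,"rz":0},{"tx":4.2,"ty":1.1,"tz":-8,"rx":0,"ry":0,"rz":0},{"tx":4.2,"ty":1.1,"tz":-12,"rx":0,"ry":0,"rz":0},{"tx":4.2,"ty":1.1,"tz":-16,"rx":0,"ry":0,"rz":0},{"tx":4.2,"ty":1.1,"tz":-20,"rx":0,"ry":0,"rz":0},{"tx":4.2,"ty":1.1,"tz":-24,"rx":0,"ry":0,"rz":0},{"tx":4.2,"ty":1.1,"tz":-27,"rx":0,"ry":0,"rz":0},{"tx":4.2,"ty":1.1,"tz":-30,"rx":0,"ry":0,"rz":0},{"tx":4.2,"ty":1.1,"tz":-32.4,"rx":0,"ry":0,"rz":0},{"tx":4.2,"ty":1.1,"tz":-32.4,"rx":0,"ry":0,"rz":0},{"tx":4.2,"ty":1.1,"tz":-32.4,"rx":0,"ry":0,"rz":0}]' -1
python3 -m jog '[{"tx":0,"ty":0,"tz":0,"rx":0,"ry":0,"rz":0},{"tx":0,"ty":0,"tz":0,"rx":0,"ry":0,"rz":0},{"tx":0,"ty":0,"tz":0,"rx":0,"ry":0,"rz":0},{"tx":0,"ty":0,"tz":0,"rx":0,"ry":0,"rz":0},{"tx":0,"ty":0,"tz":0,"rx":0,"ry":0,"rz":0},{"tx":0,"ty":0,"tz":0,"rx":0,"ry":0,"rz":0},{"tx":0,"ty":0,"tz":0,"rx":0,"ry":0,"rz":0},{"tx":0,"ty":0,"tz":0,"rx":0,"ry":0,"rz":0},{"tx":0,"ty":0,"tz":0,"rx":0,"ry":0,"rz":0},{"tx":0,"ty":0,"tz":0,"rx":0,"ry":0,"rz":0}]' 1 80
```

```text
clock: 11.0
ee_pos: [0.5478, 0.0422, 0.0785]
ee_rot: [0.916, 0.401, -0.0, -0.0]
wrist_force: [0.0, -0.1, 0.7]
width: 0.0854
grip_force: 0.0
clock: 12.0
ee_pos: [0.5453, 0.044, 0.0792]
ee_rot: [0.916, 0.401, -0.001, -0.002]
wrist_force: [-11.8, 16.5, 15.4]
width: 0.0274
grip_force: 77.5
```

The width is 27 mm, so the pads are on the knob's wide part and a few mm off centre. I'll open, go lower, centre and grip again.

```bash
python3 -m jog '[{"tx":0,"ty":0,"tz":0,"rx":0,"ry":0,"rz":0},{"tx":0,"ty":0,"tz":0,"rx":0,"ry":0,"rz":0},{"tx":0,"ty":0,"tz":0,"rx":0,"ry":0,"rz":0},{"tx":0,"ty":0,"tz":0,"rx":0,"ry":0,"rz":0},{"tx":-0.3,"ty":0.2,"tz":-0.5,"rx":0,"ry":0,"rz":0},{"tx":-0.3,"ty":0.2,"tz":-0.9,"rx":0,"ry":0,"rz":0},{"tx":-0.3,"ty":0.2,"tz":-0.9,"rx":0,"ry":0,"rz":0}]' -1
python3 -m jog '[{"tx":0,"ty":0,"tz":0,"rx":0,"ry":0,"rz":0},{"tx":0,"ty":0,"tz":0,"rx":0,"ry":0,"rz":0},{"tx":0,"ty":0,"tz":0,"rx":0,"ry":0,"rz":0},{"tx":0,"ty":0,"tz":0,"rx":0,"ry":0,"rz":0},{"tx":0,"ty":0,"tz":0,"rx":0,"ry":0,"rz":0},{"tx":0,"ty":0,"tz":0,"rx":0,"ry":0,"rz":0},{"tx":0,"ty":0,"tz":0,"rx":0,"ry":0,"rz":0},{"tx":0,"ty":0,"tz":0,"rx":0,"ry":0,"rz":0},{"tx":0,"ty":0,"tz":0,"rx":0,"ry":0,"rz":0},{"tx":0,"ty":0,"tz":0,"rx":0,"ry":0,"rz":0}]' 1 80
```

```text
clock: 12.7
ee_pos: [0.5441, 0.0442, 0.0686]
ee_rot: [0.916, 0.401, -0.001, -0.0]
wrist_force: [-0.2, -0.4, -1.4]
width: 0.0854
grip_force: 0.0
clock: 13.7
ee_pos: [0.545, 0.0439, 0.0697]
ee_rot: [0.916, 0.401, 0.001, 0.0]
wrist_force: [-0.7, -5.0, 5.5]
width: 0.0266
grip_force: 78.1
```

```bash
python3 -m jog '[{"tx":-0.1,"ty":-0.1,"tz":0,"rx":0,"ry":0,"rz":0},{"tx":-0.4,"ty":-0.4,"tz":0,"rx":0,"ry":0,"rz":0},{"tx":-0.8,"ty":-0.86,"tz":0,"rx":0,"ry":0,"rz":0},{"tx":-1.2,"ty":-1.3,"tz":0,"rx":0,"ry":0,"rz":0},{"tx":-1.6,"ty":-1.73,"tz":0,"rx":0,"ry":0,"rz":0},{"tx":-2,"ty":-2.16,"tz":0,"rx":0,"ry":0,"rz":0},{"tx":-2.4,"ty":-2.6,"tz":0,"rx":0,"ry":0,"rz":0},{"tx":-2.8,"ty":-3.03,"tz":0,"rx":0,"ry":0,"rz":0},{"tx":-3.2,"ty":-3.46,"tz":0,"rx":0,"ry":0,"rz":0},{"tx":-3.6,"ty":-3.9,"tz":0,"rx":0,"ry":0,"rz":0},{"tx":-3.9,"ty":-4.2,"tz":0,"rx":0,"ry":0,"rz":0},{"tx":-4,"ty":-4.3,"tz":0,"rx":0,"ry":0,"rz":0}]'
python3 -m jog '[{"tx":-0.2,"ty":-0.2,"tz":0,"rx":0,"ry":0,"rz":0},{"tx":-0.4,"ty":-0.43,"tz":0,"rx":0,"ry":0,"rz":0},{"tx":-0.5,"ty":-0.54,"tz":0,"rx":0,"ry":0,"rz":0},{"tx":-0.5,"ty":-0.54,"tz":0,"rx":0,"ry":0,"rz":0}]'
python3 - <<'E'
from h import *
p=[.6484,.1550,.8239]
for c in ("wrist","scene"):
  K=vision.camera_params(c);im=vision.camera(c);cv2.imwrite(f"pics/{c}4_raw.png",im[...,::-1])
  print(c,(proj(W(p,[[-105,48,47],[-95,48,43]]),K)).round(1))
  for n in ("pointer_tip","slide_line"): print(n,[(d["xyz"],d["conf"]) for d in find_in(c,n)][:2])
cv2.imwrite("pics/w4.png",cv2.resize(cv2.imread("pics/wrist4_raw.png"),(800,600)))
E
```

```text
clock: 14.9
ee_pos: [0.5057, 0.0016, 0.0697]
ee_rot: [0.916, 0.401, 0.002, 0.001]
wrist_force: [7.5, 8.9, 1.8]
width: 0.0264
grip_force: 78.4
clock: 15.3
ee_pos: [0.5009, -0.0037, 0.0697]
ee_rot: [0.916, 0.401, 0.002, 0.001]
wrist_force: [7.0, 9.2, 3.3]
width: 0.0268
grip_force: 78.5
wrist [[151.4  18.5]
 [152.4  -2.5]]
pointer_tip [([0.5263, 0.117, 0.0488], 0.57), ([0.4425, 0.1264, 0.0132], 0.15)]
slide_line [([0.5501, 0.0441, 0.0402], 0.87)]
scene [[216.  238.9]
 [220.  237.7]]
pointer_tip []
slide_line [([0.5681, 0.0732, 0.0393], 0.61)]
```

View pics/w4.png

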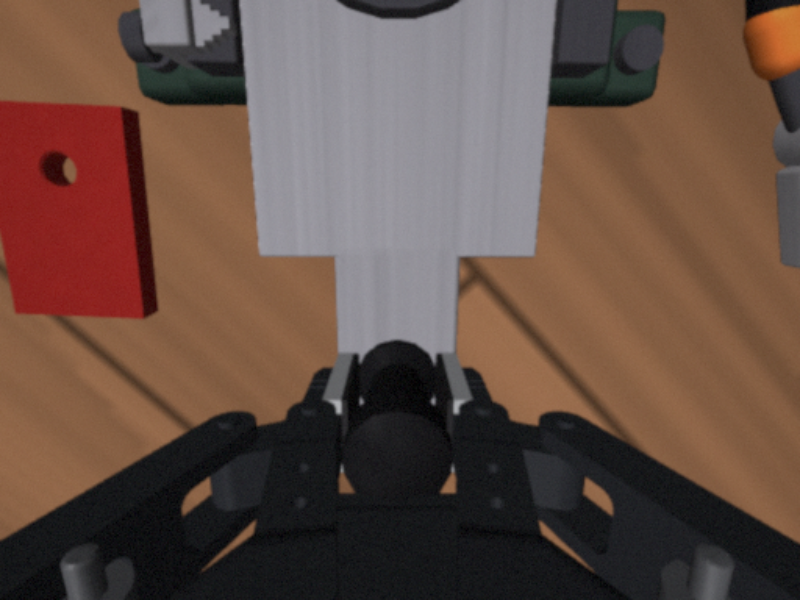

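The wrist view shows the pointer tip at (232,22), and the line is still just above the frame. I'll draw about 7 mm more and compare the two close up.

```bash
python3 -m jog '[{"tx":-0.2,"ty":-0.2,"tz":0,"rx":0,"ry":0,"rz":0},{"tx":-0.4,"ty":-0.43,"tz":0,"rx":0,"ry":0,"rz":0},{"tx":-0.5,"ty":-0.5,"tz":0,"rx":0,"ry":0,"rz":0},{"tx":-0.5,"ty":-0.5,"tz":0,"rx":0,"ry":0,"rz":0},{"tx":-0.5,"ty":-0.5,"tz":0,"rx":0,"ry":0,"rz":0}]'
python3 - <<'E'
from h import *
p=[.6484,.1550,.8239]
K=vision.camera_params("wrist");im=vision.camera("wrist");cv2.imwrite("pics/w5_raw.png",im[...,::-1])
cv2.imwrite("pics/w5.png",cv2.resize(im[0:75,90:190][...,::-1],None,fx=8,fy=8,interpolation=0))
g=im.mean(2);print("dash col profile x160-168",g[0:40,160:169].mean(1).round())
print(g[:40,140:162].round().astype(int)[::2])
np.save("K.npy",K,allow_pickle=True);print(env.get_state()["ee_pos"])
print(((proj(W(p,[[-104,48,47],[-102,48,43]]),K)-[90,0])*8).round())
E
```

```text
clock: 16.1
ee_pos: [0.4962, -0.0086, 0.0698]
ee_rot: [0.916, 0.401, 0.002, 0.001]
wrist_force: [9.4, 8.6, 2.2]
width: 0.0265
grip_force: 78.5
dash col profile x160-168 [142. 142. 142. 141. 142. 142. 142. 141. 142. 143. 142. 144. 142. 142.
 143. 143. 143. 143. 144. 142. 143. 143. 143. 144. 143. 144. 144. 144.
 144. 144. 144. 144. 144. 145. 144. 145. 145. 145. 145. 145.]
[[112 119 118 119 107  83  50  49  43  39  21  19  44 113 147 149 145 144
  143 142 140 142]
 [ 75  57  64  65  65  61  56  54  46  42  28  20  46 121 148 147 145 147
  143 142 140 138]
 [ 64  51  51  57  59  61  63  59  57  49  33  16  47 110 146 149 147 146
  145 143 141 139]
 [ 64  56  51  50  55  61  61  59  52  41  30  25  34  84 129 146 146 149
  144 143 143 141]
 [ 59  59  57  59  57  57  60  57  46  31  21  21  30  69 123 145 148 147
  143 144 140 144]
 [ 60  58  61  58  63  60  56  57  51  33  23  18  22  58 120 149 148 145
  146 140 143 143]
 [ 55  61  59  64  64  61  60  54  50  36  28  15  22  40 116 147 148 145
  147 143 142 140]
 [ 59  61  57  60  62  61  62  61  55  41  28   6  15  45 120 150 149 149
  
[... 498 characters left out ...]
6  23  30  29  18  26  23  26  21  25  22  46 120 150 149
  150 147 146 144]
 [ 30  26  24  26  24  27  20  27  24  16  32  27  24  23  50 124 154 150
  150 148 145 145]
 [ 28  26  21  25  25  26  19  28  29  25  28  25  27  27  38  97 138 149
  150 145 148 144]
 [ 25  25  26  21  27  28  25  25  27  25  31  28  28  25  40  87 132 147
  150 147 144 145]
 [ 33  34  31  36  36  30  35  34  33  36  31  30  39  33  41  75 127 149
  149 149 146 145]
 [ 53  52  51  48  55  49  53  52  49  51  52  54  51  49  47  67 121 148
  150 149 149 145]
 [ 44  46  46  49  45  45  44  43  47  48  45  46  47  44  45  59 116 148
  149 149 147 146]]
[ 0.49623152 -0.00863146  0.06976521]
[[479.  -5.]
 [500. -16.]]
```

View pics/w5.png

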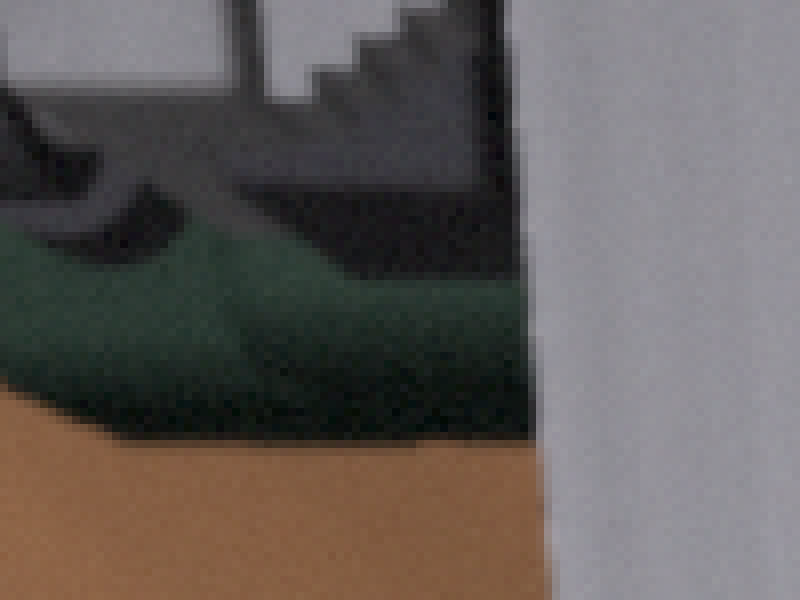

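The camera travels with the slide, so the line stays out of this view. I'll take the gap from the pre-draw wrist picture w3, where both show, and cross-check it in the present scene and top views.

```bash
python3 - <<'E'
from h import *
im=cv2.imread("pics/w3.png");a=im[70:190,330:450]
s=vision.camera("scene");t=vision.camera("top")
cv2.imwrite("pics/scene6_raw.png",s[...,::-1]);cv2.imwrite("pics/top6_raw.png",t[...,::-1])
A=cv2.resize(a,(600,600),interpolation=2)
cv2.imwrite("pics/m6a.png",A)
b=s[205:280,195:295][...,::-1]; cv2.imwrite("pics/m6b.png",cv2.resize(b,None,fx=8,fy=8,interpolation=2))
g=im.mean(2)
print("dash rows80-100 x376-382",g[80:101,376:383].mean(1).round())
print("tip rows 158-178");
for y in range(156,180,1): print(y,g[y,360:378].round().astype(int))
K=vision.camera_params("wrist");R=cv2.Rodrigues(np.array(K["rvec"],float))[0]
print("t",K["tvec"], env.get_state()["ee_pos"])
E
```

```text
dash rows80-100 x376-382 [143. 143. 143. 143. 141. 133. 112.  82.  54.  47.  74. 117. 134. 143.
 144. 144. 144. 144. 144. 144. 143.]
tip rows 158-178
156 [ 60  60  62  64  64  63  61  62  62  63  62  67  80 107 133 145 148 147]
157 [ 62  61  62  64  64  63  61  62  63  64  63  68  80 108 133 146 148 147]
158 [ 68  65  63  61  64  65  64  63  64  65  66  71  83 109 134 146 148 147]
159 [ 89  82  75  69  67  65  65  62  61  62  64  71  84 109 132 145 148 146]
160 [109  99  90  82  77  73  68  64  61  60  63  70  83 108 131 144 147 146]
161 [124 112 107 103 100  92  79  70  65  63  64  69  79 105 130 143 147 147]
162 [131 119 118 118 118 112 102  89  77  67  66  70  78 105 131 144 148 148]
163 [135 123 124 128 132 130 124 109  93  76  72  73  79 105 131 145 149 148]
164 [135 124 125 129 137 138 136 127 115 102  89  81  83 106 130 143 147 148]
165 [135 125 126 131 140 142 141 136 129 120 107  98  93 110 129 143 147 148]
166 [135 125 127 132 141 144 143 142 139 134 126 117 106 116 130 145 148 147]
167 [137 127 128 132 140 143 145 144 142 139 135 127 114 120 130 144 148 148]
168 [138 128 1
[... 191 characters left out ...]
 82  77  92 107 117 120 121]
171 [138 128 127 130 132 130 123 108  93  79  71  65  61  72  85  94  97  97]
172 [137 130 126 124 119 111 101  86  75  65  61  56  51  53  58  68  71  72]
173 [120 114 109 104  99  91  82  73  67  63  60  57  51  49  50  57  60  60]
174 [96 91 87 83 79 72 65 62 61 61 60 56 50 47 47 52 53 53]
175 [62 60 61 62 59 57 55 54 55 55 54 51 45 45 47 49 51 52]
176 [48 48 48 49 48 47 46 48 49 49 48 46 44 44 46 45 48 52]
177 [42 43 41 40 40 39 39 42 44 44 42 42 44 44 44 41 44 50]
178 [39 39 39 39 38 38 39 40 40 40 39 39 41 41 40 40 41 43]
179 [36 37 38 38 37 38 40 39 40 39 38 39 40 39 38 39 40 40]
t [-0.37073583  0.33375696  0.28877389] [ 0.49623846 -0.00863199  0.06974041]
```

View pics/m6a.png

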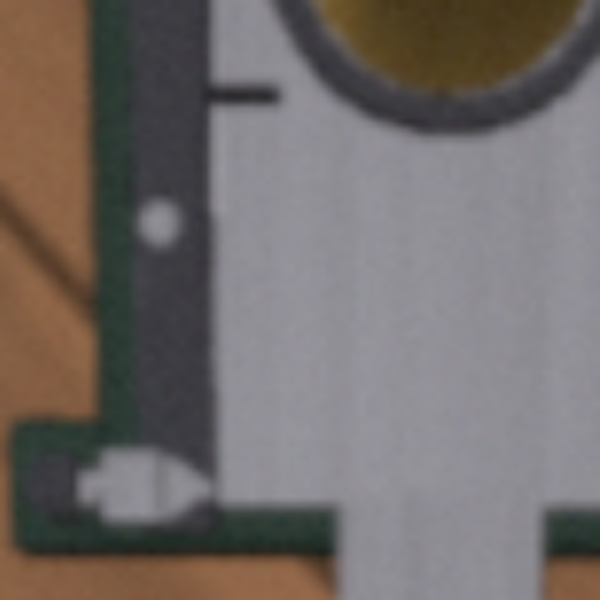

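View pics/m6b.png

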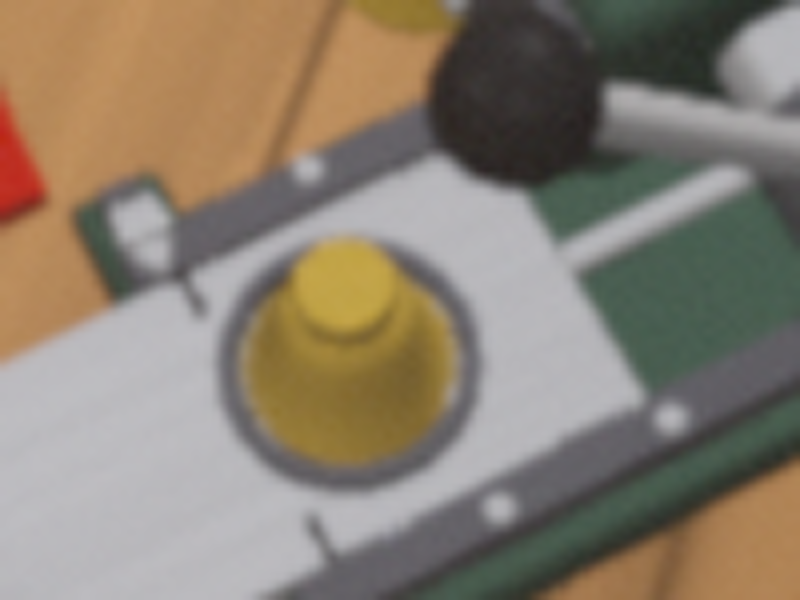

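Scene crop: the bell sits in the nest and the lever is up. The tip is at about (168,278), and the line's end at about (183,275) is still a few mm short. Now the numbers.

```bash
python3 - <<'E'
from h import *
K=vision.camera_params("wrist");R=cv2.Rodrigues(np.array(K["rvec"],float))[0]
e=np.array(env.get_state()["ee_pos"]);K3=dict(K)
K3["tvec"]=np.array(K["tvec"],float).ravel()-R@(np.array([.5022,.0309,.4034])-e)
u=np.array([-.679,-.734])
px=lambda x,y:((x+.5)/1.5625-.5,(y+.5)/1.5625-.5)
tip=ray(px(372,167.2),.047,K3);ln=ray(px(379,88.8),.043,K3)
print("tip",tip,"line",ln,"gap",(tip-ln)[:2]@u*1000, "knob top",ray(px(419,216),.099,K3))
tr=(e[:2]-[.545,.0439])@u*1000;print("travel",tr)
# scene now
S=vision.camera_params("scene");q=lambda x,y:(195+(x+.5)/8-.5,205+(y+.5)/8-.5)
t2=ray(q(170,279),.047,S);l2=ray(q(185,278),.043,S);l3=ray(q(204,314),.043,S);r2=ray(q(312,516),.043,S)
print(t2,l2,"now gap",(t2-l2)[:2]@u*1000,(t2-l3)[:2]@u*1000,(t2-r2)[:2]@u*1000)
E
```

```text
tip [0.54236196 0.11135121 0.047     ] line [0.59997304 0.16187664 0.043     ] gap 76.20358762387704 knob top [0.54513426 0.04461449 0.099     ]
travel 71.66756472230236
[0.54205442 0.10909781 0.047     ] [0.54511958 0.11228812 0.043     ] now gap 4.422928510110735 4.385361232839868 4.522597421673751
```

Both estimates agree that 4.5 mm remain.

```bash
python3 -m jog '[{"tx":-0.15,"ty":-0.16,"tz":0,"rx":0,"ry":0,"rz":0},{"tx":-0.31,"ty":-0.33,"tz":0,"rx":0,"ry":0,"rz":0},{"tx":-0.31,"ty":-0.33,"tz":0,"rx":0,"ry":0,"rz":0},{"tx":-0.31,"ty":-0.33,"tz":0,"rx":0,"ry":0,"rz":0},{"tx":-0.31,"ty":-0.33,"tz":0,"rx":0,"ry":0,"rz":0}]'
python3 - <<'E'
from h import *
s=vision.camera("scene");cv2.imwrite("pics/m7.png",cv2.resize(s[205:280,195:295][...,::-1],None,fx=8,fy=8,interpolation=2))
e=env.get_state()["ee_pos"];print("travel",(e[:2]-[.545,.0439])@[-679,-734])
E
```

```text
clock: 16.75
ee_pos: [0.4932, -0.0119, 0.0697]
ee_rot: [0.916, 0.401, 0.002, 0.001]
wrist_force: [8.9, 8.8, 2.7]
width: 0.0269
grip_force: 78.6
travel 76.18055140038055
```

View pics/m7.png

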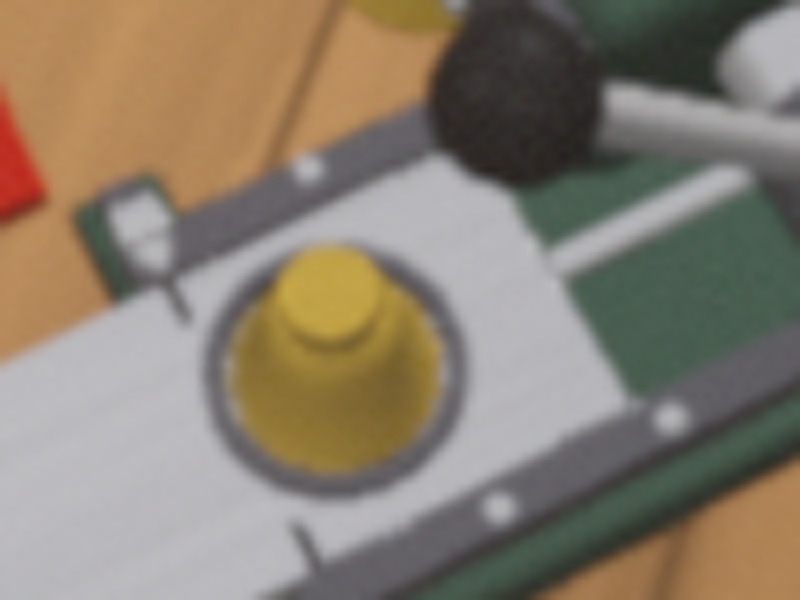

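The line now runs straight out of the pointer tip at (168,280). The bell is seated in its nest, the lever is up and the grip is firm, so I'm handing in.

```bash
python3 -c "
from bench import workorder;print(workorder.hand_in())"
```

```text
the job is handed in; nothing more can be done
None
```

The bell was stamped with the lever down to its stop, the lever was let all the way back up, and the slide is now held with its line level with the pointer by camera measurement, the bell still in its nest; the job was handed in soon after 16.75 s on the robot's clock (limit 61 s), and the hand-in gave no verdict.

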